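# Dock the watch-movement tray and latch it

## Robot

A 7-joint arm with a two-finger parallel gripper is mounted at the origin on the work surface. World frame = base frame: x ahead of the robot, y to its left, z up, the work surface at z = 0. Lengths are in m, angles in degrees, forces in N, time in s.
With the tool pointing down it reaches from about 0.4 to 0.85 m from the base axis. Payload 4.4 kg.
Tool frame: the origin (TCP) lies at the very end of the fingers, on their centre line; the grasp point (between the pads) lies 19 mm behind it; x points along the fingers, y is the direction in which the jaws open and shut, and the axes are right-handed (so a half turn about x gives the same grasp; the last joint's range is limited). The gripper opens to 94 mm and grips with 3 to 60 N. Pads are 16 mm wide; open, the fingers measure 119 mm over their backs; the gripper's body (75 mm by 177 mm) begins 78 mm behind the grasp point.
Start: joints at [-73.556, 36.005, 2.206, 86.941, -1.547, 57.084, -1.146], TCP at [0.225, 0.61, 0.205] pointing down, gripper open.
Joint ranges: [-175.42, 175.42], [-21.48, 121.26], [-71.46, 75.88], [10.55, 141.38], [-63.04, 243.04], [13.31, 113.54], [-168.57, 168.57]. Speed limits (degrees/s): [147.25, 147.25, 180, 180, 180, 180, 180].

## Interface

Orientations are given as a 3x3 rotation matrix whose columns are the frame's x, y, z axes.
In Python, from rig import arm gives the robot as it stands. The module is installed in compiled form; this text tells all that it offers.
- The arm moves only by the tool servo_tool, never from a script. Its argument "deltas" is a list of rows, each a list of 6 numbers: the shift along the tool's x, y, z in cm, then the turn, a rotation vector about the tool's x, y, z in degrees. In form: [[dx, dy, dz, ax, ay, az], ...]. A call has 1 to 12 rows; each row shifts and turns the commanded pose from where the row before left it, along the tool's axes as they then stand; what a row does not reach is not made up. A row lasts 1/12 s, in which the tool goes at most 41.7 mm and 7.16 degrees, less where a joint would pass 70% of its speed; a pose out of reach is approached as far as the arm can. A call with a gripper value outside its range is refused whole. "grip" is the opening, from 0 (shut) to 1 (fully open), set as the call begins (left out, the last holds). The fingers move at their own pace and stop on an object; "newtons" is the grip in N (left out, the last holds). Time passes only in rows, so rows that do not move let the fingers close. It gives the time, the measured TCP pose, the force and the opening at its end, in the units of the state.
- arm.read_state(): the state, without advancing time (a new reading comes with each control period).
- arm.get_image(name): name is "scene" or "top" or "wrist"; returns a dict with "image" (480x640x3 uint8, red, green, blue), "depth" (480x640 float32, m along the optical axis (not along the pixel's ray), 0 where there is no reading), "mtx" (3x3 intrinsics, pixels), "extrinsics" (4x4, takes a point from camera to world coordinates). Camera axes: x right, y down, z forward; pixel columns grow to the right and rows downward; lengths in m; the calibration is good to about 2 mm. A picture is of the moment at which its call begins.
- arm.close_job(): hands the job in, once; it reports no verdict.
Trained networks look in the newest picture that a camera, given by its name, has taken for a name from the list of things; names that differ only in an ending like _2 or _b are one class to them, and where a whole thing is asked for, a point or a joint stands for the part that bears it (a point fixed in the world has none). Each returns a list of dicts, best first, with "conf" (0 to 1); they miss things now and then, are a little off and sometimes report something else, mostly with a low value. They report only what shows in the picture. A call takes as long as a camera call. They do not tell look-alikes from the thing itself.
- arm.look_for(target, camera): "xyz" ([x, y, z] in m, in world coordinates, good to about 4 mm: the middle of the surface that is visible of it).
- arm.place_of(target, camera): "xyz" ([x, y, z] in m, in world coordinates, good to about 4 mm: a listed point, or the origin of a listed thing).
The state is a dict: "t": time; "qpos": joint angles; "dq": joint speeds; "joint_torque": joint torques, N m; "ee_pos": TCP position; "orientation": TCP orientation; "wrist_force": force on the tool from outside, world axes, zero at the start; "wrist_torque": the same for the moment, N m; "opening": finger opening in m.
Only numpy, scipy, OpenCV 4.12 (cv2) and the standard library are available. Lean on these libraries where they do the work, as an engineer would, in place of code of your own. Each camera call takes 0.05 s, during which the arm holds its last target.

## Task

Dock the movement tray at the watchmaker's bench: push it along the bench top with the fingertips until it sits square and flush against both aluminium stop strips of the L-shaped dock, then push the dock's swing latch round as far as it goes, so that its bar lies across the front of the tray. Only push: do not lift or tip the tray, keep your fingers off the movements in its pockets, and leave the loupe, the jar and the screwdriver stand where they are.

Things in the scene. Friction and masses are not known exactly. Their poses are not given: they have to be found in the camera images.
- dock: L-shaped tray dock fixed to the bench, two bare aluminium angle strips with 22 mm high, 4 mm thick walls. Origin: the inside corner where their stop faces meet, on the bench top; x points towards the rear strip, y towards the side strip, z up. The docked tray fills x=-95..0, y=-140..0 mm, so its centre is then at x=-47.5, y=-70 mm. Yaw within 12 degrees of the world's
- rear_strip (a point): middle of the rear strip's stop face, at its foot: the plane x=0 of the dock, from y=-200 to 0 mm. Behind the wall a screwed foot, 3 mm high, reaches to 24 mm from the stop face
- side_strip (a point): middle of the side strip's stop face, at its foot: the plane y=0 of the dock, from x=-92 to 0 mm. Behind the wall a screwed foot, 3 mm high, reaches to 24 mm from the stop face
- latch (a joint): angle (rad) of the swing latch, a flat steel bar turning level about an upright pivot beyond the front end of the side strip; grows counter-clockwise from above. 0 = bar pointing 30 degrees outward (to +y) of the dock's -x, 0.52 = along the dock's -x, 2.09 = end stop, along the dock's -y, 4 mm in front of the docked tray. Starts open, at 0 to 0.5. Stays where left; about 1 N at the pin moves it
- latch_pivot (a point): pivot axis of the latch, at x=-106, y=10 mm in the dock's frame, 16 mm above the bench, on a round steel boss of 8.5 mm radius, 18.5 mm high with its screw. The bar is 14 mm wide, from 8 mm behind the pivot to 68 mm ahead of it, 7.5 to 13.5 mm above the bench
- latch_pin (a point): upright round black push pin on the latch bar, 12 mm diameter, its axis 55 mm from the pivot; stands on the bar from 13.5 to 35.5 mm above the bench. This point is on its axis 30 mm above the bench
- tray: loose grey plastic movement tray, a block 95 (its x) by 140 (its y) by 22 mm high, upright sides, six round pockets in its top (38 mm diameter, 11 mm deep, 44 mm pitch). 0.3 to 0.55 kg loaded, slides at 2 to 4 N (10 N peaks as fingers meet it). Origin: centre of its underside. Starts 4 to 8 cm short of home along the dock's x, 3 to 8 cm along its y, turned up to 15 degrees from it
- movement_a: bare watch movement in a black holder ring, 35 mm diameter, 16 mm high, loose in a tray pocket, 5 mm proud of the tray. Origin: centre of its underside
- movement_b: the same as movement_a, in another pocket
- covered_movement: watch movement under a clear dust cover with a small black knob, 35 mm diameter, 39 mm high in all, loose in a tray pocket, knob top 50 mm above the bench. Origin: centre of its underside
- loupe: bystander: black eyeglass loupe, 35 mm diameter, 34 mm high. Origin: centre of its underside
- jar: bystander: small amber glass jar with black lid, 38 mm diameter, 52 mm high. Origin: centre of its underside
- driver_stand: bystander: round aluminium stand with six upright screwdrivers, 68 mm diameter, 86 mm high. Origin: centre of its underside
Not all that is in view belongs to the job. Leave any pink look-alike of the covered_movement alone.

How it is judged:
By the outcome, as a careful person would: the job done as asked, in the order asked, and still so for the second after the job is handed in, with the robot touching nothing.
It also fails if it takes over 72 s, if anything falls off the work surface, if the arm or the gripper's body presses on something with over 40 N, if the wrist force passes 120 N, or if a joint passes its speed limit or range.

## Working session

There is one attempt and no reset: what is moved stays moved. The work goes in short steps, Python scripts to look and compute and a tool call to move; the robot and the scene stay as the last step left them, time stands still between calls to the robot, and variables do not carry over. Pictures are saved under pics/ and viewed, and the job is handed in when it is done.

Besides the shell and the picture viewer there is one more tool, called after "Request:" in YAML: its name, and indented under it one key for each argument. servo_tool: Moves the arm, as the interface text tells. Its arguments: {"type":"object","properties":{"deltas":{"type":"array"},"grip":{"type":"number"},"newtons":{"type":"number"}},"required":["deltas"]}

```bash
mkdir -p pics; ls; cat > h.py <<'E'
import numpy as np, cv2
from rig import arm
def shot(n,f):
    d=arm.get_image(n); cv2.imwrite('pics/'+f,d['image'][:,:,::-1]); 
    np.savez('pics/'+f[:-4]+'.npz',**d); return d
def pts(d):
    K=d['mtx'];T=d['extrinsics'];z=d['depth'];v,u=np.mgrid[:480,:640]
    P=np.stack([(u-K[0,2])/K[0,0]*z,(v-K[1,2])/K[1,1]*z,z],-1)
    return P@T[:3,:3].T+T[:3,3]
def proj(d,X):
    X=np.atleast_2d(X);K=d['mtx'];T=d['extrinsics'];c=(X-T[:3,3])@T[:3,:3]
    return np.stack([c[:,0]/c[:,2]*K[0,0]+K[0,2],c[:,1]/c[:,2]*K[1,1]+K[1,2]],-1)
E
python3 - <<'E'
from h import *
np.set_printoptions(precision=4,suppress=True)
s=arm.read_state();print(s['t'],s['ee_pos'],s['orientation'])
for c in ['scene','top','wrist']:
    d=shot(c,c+'0.png');print(c,d['extrinsics'],d['mtx'][0])
    if c!='wrist':
        for t in ['dock','rear_strip','side_strip','latch_pivot','latch_pin','tray','movement_a','covered_movement','loupe','jar','driver_stand']:
            r=arm.place_of(t,c);print(t,[(np.round(x['xyz'],3).tolist(),round(x['conf'],2)) for x in r[:3]])
print(arm.read_state()['t'])
E
```

```text
pics
0.0 [0.2243 0.6094 0.2046] [[-0.0006  0.3455  0.9384]
 [-0.0017  0.9384 -0.3455]
 [-1.     -0.0018  0.    ]]
scene [[ 0.7522  0.5052 -0.4231  0.9403]
 [ 0.6589 -0.5895  0.4673 -0.2911]
 [-0.0133 -0.6302 -0.7763  0.7342]
 [ 0.      0.      0.      1.    ]] [552.2527   0.     321.5633]
dock [([0.641, 0.043, -0.001], 0.62)]
rear_strip [([0.654, -0.054, 0.002], 0.75)]
side_strip [([0.604, 0.046, -0.0], 0.89), ([0.544, 0.054, 0.018], 0.39)]
latch_pivot [([0.544, 0.054, 0.014], 0.88)]
latch_pin [([0.492, 0.065, 0.033], 0.9)]
tray [([0.547, -0.056, 0.0], 0.88)]
movement_a [([0.51, -0.101, 0.01], 0.81), ([0.53, -0.016, 0.014], 0.52)]
covered_movement [([0.378, -0.03, 0.001], 0.96), ([0.564, -0.065, 0.013], 0.81)]
loupe [([0.716, 0.005, 0.002], 0.67), ([0.492, 0.066, 0.034], 0.67)]
jar [([0.646, 0.231, -0.001], 0.62), ([0.735, 0.142, 0.0], 0.43), ([0.509, -0.098, 0.01], 0.36)]
driver_stand [([0.736, 0.142, -0.001], 0.87), ([0.648, 0.236, -0.002], 0.35)]
top [[ 0.0064 -0.9876  0.1571  0.4429]
 [-0.9999 -0.0082 -0.0108  0.1051]
 [ 0.0119 -0.157  -0.9875  0.9388]
 [ 0.      0.      0.      1.    ]] [593.4816   0.     313.3471]
dock [([0.646, 0.05, -0.003], 0.6)]
rear_strip [([0.656, -0.056, -0.0], 0.87)]
side_strip [([0.605, 0.042, 0.002], 0.95)]
latch_pivot [([0.543, 0.052, 0.012], 0.88)]
latch_pin [([0.487, 0.066, 0.028], 0.82)]
tray [([0.544, -0.061, 0.006], 0.79), ([0.642, 0.234, -0.002], 0.49)]
movement_a [([0.532, -0.014, 0.009], 0.85), ([0.509, -0.1, 0.01], 0.64)]
covered_movement [([0.564, -0.065, 0.014], 0.93)]
loupe [([0.719, 0.001, 0.003], 0.91), ([0.543, -0.064, 0.006], 0.2)]
jar [([0.646, 0.235, -0.0], 0.81)]
driver_stand [([0.728, 0.14, 0.001], 0.78)]
wrist [[ 0.3448  0.9134  0.2165  0.162 ]
 [ 0.9387 -0.3355 -0.0794  0.6337]
 [ 0.0001  0.2306 -0.973   0.3846]
 [ 0.      0.      0.      1.    ]] [358.8989   0.     318.666 ]
1.25
```

View pics/top0.png

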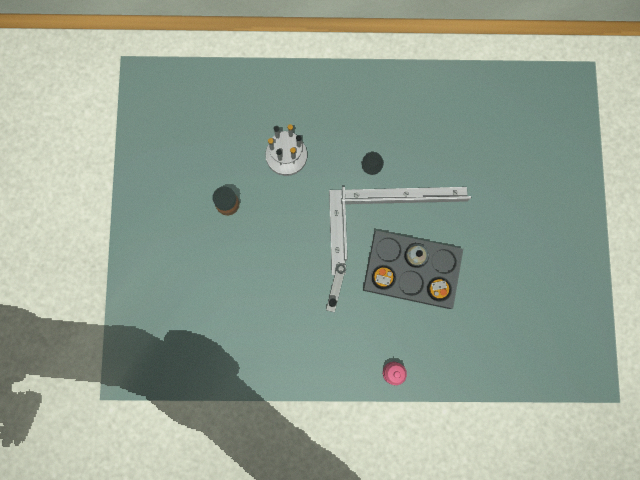

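View pics/scene0.png

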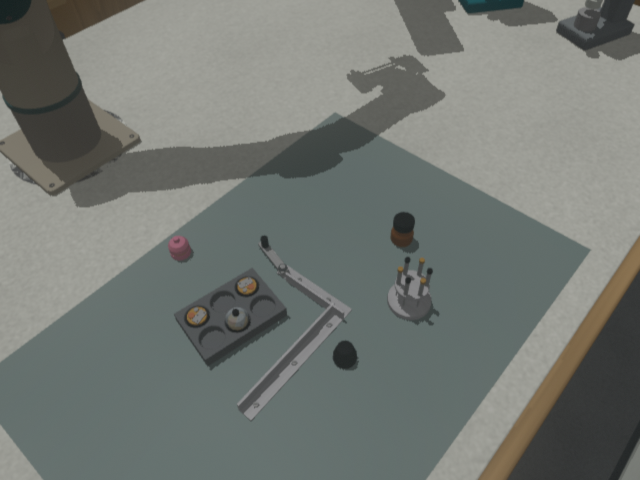

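```bash
python3 - <<'E'
from h import *
np.set_printoptions(precision=4,suppress=True)
for c in ['top','scene']:
    d=dict(np.load(f'pics/{c}0.npz'));P=pts(d);z=P[...,2]
    bench=(np.abs(P[...,0]-.55)<.2)&(np.abs(P[...,1])<.2)
    print(c,'bench z med',np.median(z[bench&(d['depth']>0)]))
    # tray
    m=(np.abs(z-.022)<.005)&(np.hypot(P[...,0]-.545,P[...,1]+.06)<.1)&(d['depth']>0)
    n,l,st,ce=cv2.connectedComponentsWithStats(m.astype(np.uint8))
    k=1+np.argmax(st[1:,4]); q=P[l==k][:,:2]
    r=cv2.minAreaRect((q*1000).astype(np.float32));print('tray',len(q),r,np.median(z[l==k]))
    # strips top z .022
    m=(np.abs(z-.0215)<.006)&(d['depth']>0)&(P[...,0]>.53)&(P[...,0]<.7)&(P[...,1]<.07)&(P[...,1]>-.19)&(l!=k)
    print(m.sum()); Q=P[m]
    im=d['image'].copy(); im[m]=[255,0,0]; im[l==k]=[0,255,0]
    x0,y0=(200,150) if c=='top' else (140,200)
    cv2.imwrite(f'pics/m_{c}.png',cv2.resize(im[y0:y0+220,x0:x0+290,::-1],None,fx=2.7,fy=2.7,interpolation=0))
E
```

```text
top bench z med 0.001327975394542158
tray 3457 ((542.8975830078125, -61.305931091308594), (140.87669372558594, 95.7081298828125), 78.43244934082031) 0.022276905712481976
737
scene bench z med 0.00011579368555625358
tray 3461 ((542.3443603515625, -60.63670349121094), (140.8061981201172, 98.00962829589844), 78.41719055175781) 0.021047155056047817
939
```

```bash
python3 - <<'E'
import cv2
for c,(x0,y0) in {'top':(310,170),'scene':(230,220)}.items():
    im=cv2.imread(f'pics/{c}0.png');cv2.imwrite(f'pics/z_{c}.png',cv2.resize(im[y0:y0+150,x0:x0+190],None,fx=4,fy=4,interpolation=2))
E
```

```text
(no output)
```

View pics/m_top.png

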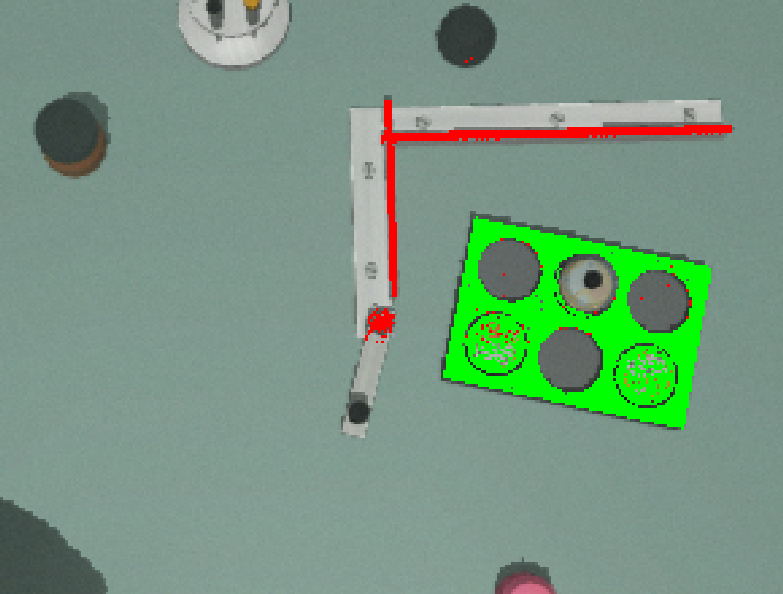

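View pics/z_top.png

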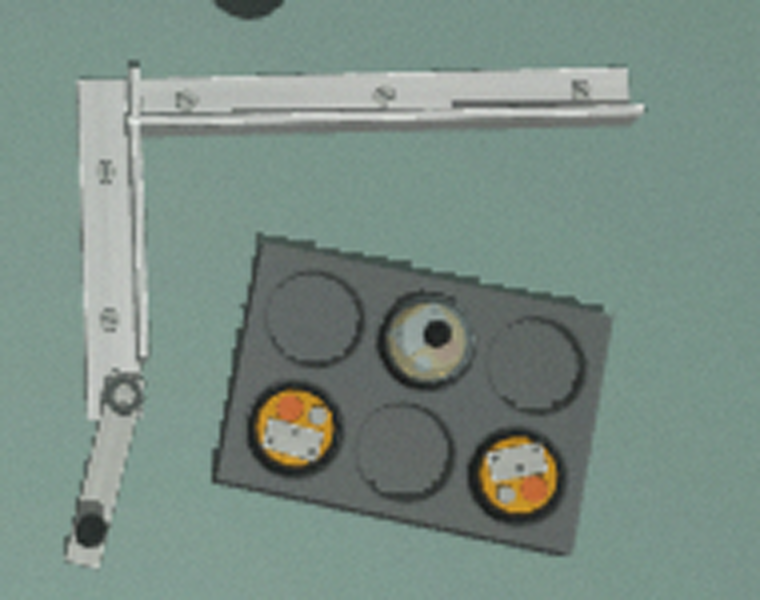

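View pics/m_scene.png

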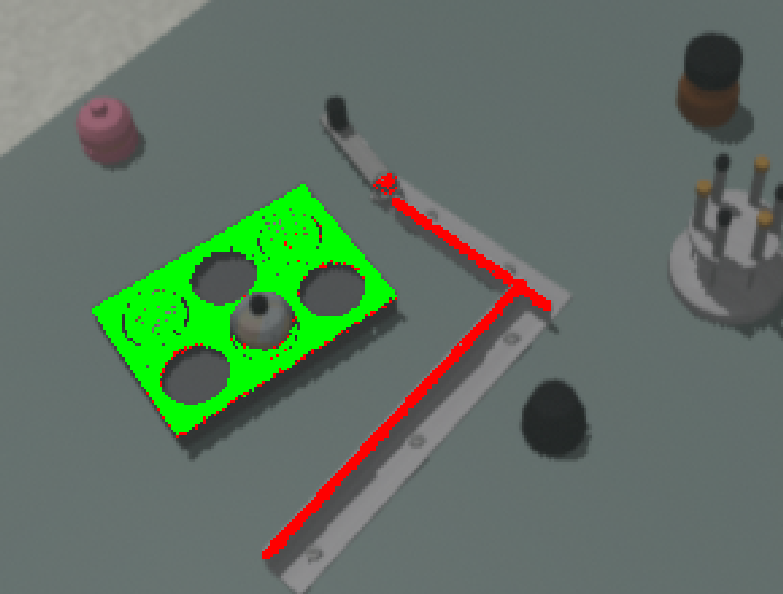

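```bash
python3 - <<'E'
from h import *
from scipy.optimize import least_squares
np.set_printoptions(precision=4,suppress=True)
for c in ['top','scene']:
    d=dict(np.load(f'pics/{c}0.npz'));P=pts(d);z=P[...,2]
    m=(np.abs(z-.022)<.003)&(d['depth']>0)&(P[...,0]>.55)&(P[...,0]<.7)&(P[...,1]<.07)&(P[...,1]>-.17)
    Q=P[m][:,:2]
    R=Q[(np.abs(Q[:,0]-.655)<.012)&(Q[:,1]<.03)]; S=Q[(np.abs(Q[:,1]-.045)<.012)&(Q[:,0]<.64)]
    def f(p):
        a=p[2];C=p[:2];ex=np.array([np.cos(a),np.sin(a)]);ey=np.array([-ex[1],ex[0]])
        return np.r_[(R-C)@ex,(S-C)@ey]
    s=least_squares(f,[.655,.045,0],loss='soft_l1',f_scale=.002)
    a=s.x[2];ex=np.array([np.cos(a),np.sin(a)]);ey=np.array([-ex[1],ex[0]])
    C=s.x[:2]-.002*ex-.002*ey
    print(c,len(R),len(S),'corner',C,'yaw',np.degrees(a), np.std(f(s.x)))
    for n,X in [('traytgt',(-.0475,-.07)),('pivot',(-.106,.01))]: print(n,C+X[0]*ex+X[1]*ey)
    q=(np.array([.5427,-.061])-C); print('tray in dock',q@ex,q@ey)
    q=(np.array([.4895,.0655])-C-(-.106*ex+.01*ey)); print('pin rel',q@ex,q@ey,'theta',np.arctan2(-(q@ey),-(q@ex))+np.pi/6)
E
```

```text
top 308 133 corner [0.6492 0.0456] yaw 1.848571226008597 0.0012859105730676941
traytgt [ 0.604  -0.0259]
pivot [0.543  0.0522]
tray in dock -0.10990676767665322 -0.10315077461308837
pin rel -0.05299843674803722 0.01499952007165169 theta 0.24779353207965393
scene 377 127 corner [0.6497 0.0453] yaw 1.80173323248799 0.0013779434083600309
traytgt [ 0.6044 -0.0261]
pivot [0.5434 0.052 ]
tray in dock -0.1102526644990032 -0.1029096897984323
pin rel -0.05344907709982999 0.015200430751074665 theta 0.24652305812697856
```

Request:
servo_tool:
  deltas:
    - [0,0,0,-5.5,0,0]
    - [0,0,0,-5.5,0,0]
    - [0,0,0,-5.5,0,0]
    - [0,0,0,-5.55,0,0]
    - [0.2,-2,0.6,0,0,0]
    - [0.2,-3,1,0,0,0]
    - [0.4,-3.3,1,0,0,0]
    - [0.4,-3.3,1,0,0,0]
    - [0.4,-3.3,1,0,0,0]
    - [0.4,-3.3,1,0,0,0]
    - [0.4,-3.3,1,0,0,0]
    - [0.4,-3.3,1,0,0,0]
  grip: 1

```text
t: 2.25
ee_pos: [0.3089, 0.3631, 0.1775]
orientation: [[0.001, -0.032, 0.999], [0.0, 0.999, 0.032], [-1.0, 0.0, 0.001]]
wrist_force: [1.3, 0.4, -0.5]
opening: 0.0941
```

Request:
servo_tool:
  deltas:
    - [0.5,-3.4,1,0,0,0]
    - [0.5,-3.4,1,0,0,0]
    - [0.6,-3.5,1,0,0,0]
    - [0.6,-3.6,1,0,0,0]
    - [0.6,-3.6,1,0,0,0]
    - [0.6,-3.6,1,0,0,0]
    - [0.6,-3.6,1,0,0,0]
    - [0.6,-3.6,1,0,0,0]
    - [0.6,-3.6,1,0,0,0]
    - [0.6,-3.6,1,0,0,0]
    - [0.6,-3.6,1,0,0,0]
    - [0.6,-3.2,1,0,0,0]

```text
t: 3.25
ee_pos: [0.4425, -0.057, 0.1074]
orientation: [[0.001, -0.031, 1.0], [-0.0, 1.0, 0.031], [-1.0, -0.0, 0.001]]
wrist_force: [0.2, -0.1, 1.1]
opening: 0.0939
```

```bash
cat > st.py <<'E'
from h import *
np.set_printoptions(precision=4,suppress=True)
A=np.radians(1.83);EX=np.array([np.cos(A),np.sin(A)]);EY=np.array([-EX[1],EX[0]]);C=np.array([.6495,.0455])
def st():
    s=arm.read_state();q=np.array(s['ee_pos'])[:2]-C
    o=np.array(s['orientation'])
    print('t',s['t'],'dock xy mm',1e3*q@EX,1e3*q@EY,'z',1e3*s['ee_pos'][2],'F',s['wrist_force'],'yaw tool y deg',np.degrees(np.arctan2(o[1,1],o[0,1]))-1.83,'open',s['opening'],'tilt',o[2,1:])
def tray(c,f):
    d=shot(c,f);P=pts(d);z=P[...,2]
    c0=C+EX*-.06+EY*-.08
    # exclude strips using dock coords
    q=(P[...,:2]-C)@np.stack([EX,EY],1)
    m=(np.abs(z-.022)<.0045)&(d['depth']>0)&(q[...,0]<-.0005)&(q[...,1]<-.0005)&(q[...,0]>-.2)&(q[...,1]>-.21)
    m=cv2.morphologyEx(m.astype(np.uint8),cv2.MORPH_OPEN,np.ones((3,3)))
    n,l,s,ce=cv2.connectedComponentsWithStats(m);k=1+np.argmax(s[1:,4]);r=cv2.minAreaRect((q[l==k]*1000).astype(np.float32))
    print(c,'tray in dock',np.round(r[0],1),np.round(r[1],1),round(r[2],2),s[k,4]); return d
E
python3 -c "
from st import *
st()"
```

```text
t 3.25 dock xy mm -210.1954216739785 -95.82829330408248 z 107.36297738965284 F [ 0.204  -0.0675  1.1369] yaw tool y deg 89.92730953730808 open 0.09385606368613095 tilt [-0.0004  0.0006]
```

Request:
servo_tool:
  deltas:
    - [2,-0.2,0,0,0,0]
    - [3,-0.2,0,0,0,0]
    - [3,0,0,0,0,0]
    - [1.5,0,0,0,0,0]
    - [0.3,0,0,0,0,0]
    - [0,0,0,0,0,0]

```text
t: 3.75
ee_pos: [0.4416, -0.0584, 0.0084]
orientation: [[-0.003, -0.032, 0.999], [0.001, 0.999, 0.032], [-1.0, 0.001, -0.003]]
wrist_force: [0.0, -0.5, 0.4]
opening: 0.0942
```

```bash
python3 -c "
from st import *
st();tray('top','a1.png');tray('scene','a2.png')"
```

```text
t 3.75 dock xy mm -211.09781919073248 -97.15886870381091 z 8.38297096267064 F [ 0.0427 -0.4881  0.4162] yaw tool y deg 90.01662820321044 open 0.09418624779225374 tilt [ 0.001  -0.0025]
top tray in dock [-110.1 -103.4] [140.9  95.7] 76.67 2597
scene tray in dock [-110.4 -102.6] [140.7  97.5] 76.58 3235
```

View pics/a2.png

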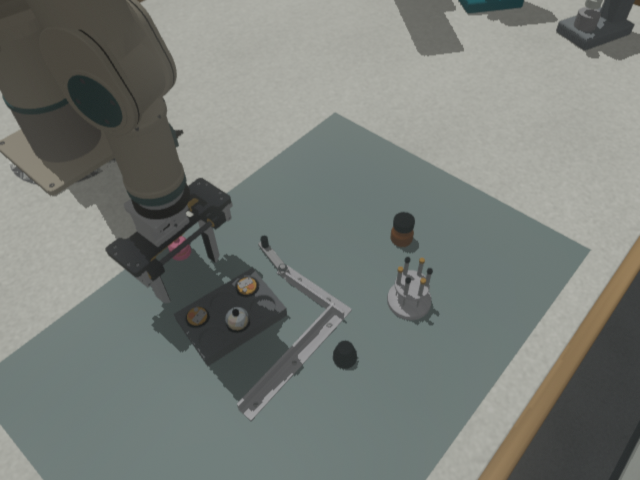

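Request:
servo_tool:
  deltas:
    - [0,-0.2,1,0,0,0]
    - [0,-0.2,1,0,0,0]
    - [0,0,0.4,0,0,0]
    - [0,0,0.3,0,0,0]
    - [0,0,0.3,0,0,0]
    - [0,0,0.3,0,0,0]
    - [0,0,0.3,0,0,0]
    - [0,0,0.3,0,0,0]
    - [0,0,0.3,0,0,0]
    - [0,0,0.3,0,0,0]
    - [0,0,0.3,0,0,0]
    - [0,0,0.3,0,0,0]

```text
t: 4.85
ee_pos: [0.4935, -0.0609, 0.0095]
orientation: [[-0.001, -0.032, 0.999], [0.0, 0.999, 0.032], [-1.0, 0.0, -0.001]]
wrist_force: [-2.1, -0.8, 0.5]
opening: 0.0937
```

```bash
python3 -c "
from st import *
st();tray('top','b1.png');tray('scene','b2.png')"
```

```text
t 4.85 dock xy mm -159.30812219240238 -101.31918947385412 z 9.540110717159964 F [-2.1236 -0.8057  0.5175] yaw tool y deg 89.99914237798203 open 0.09373271995590805 tilt [ 0.     -0.0006]
top tray in dock [-86.  -97.5] [140.9  74. ] 85.22 1545
scene tray in dock [-96.5 -95.4] [141.4  97.2] 85.9 3195
```

Request:
servo_tool:
  deltas:
    - [0,0,0.3,0,0,0]
    - [0,0,0.3,0,0,0]
    - [0,0,0.3,0,0,0]
    - [0,0,0.3,0,0,0]
    - [0,0,0.3,0,0,0]
    - [0,0,0.3,0,0,0]
    - [0,0,0.3,0,0,0]
    - [0,0,0.3,0,0,0]

```text
t: 5.62
ee_pos: [0.5178, -0.0596, 0.0096]
orientation: [[0.0, -0.033, 0.999], [0.0, 0.999, 0.033], [-1.0, 0.0, 0.0]]
wrist_force: [-1.3, 0.2, -0.8]
opening: 0.0939
```

```bash
python3 -c "
from st import *
st();tray('scene','c2.png')"
```

```text
t 5.6167 dock xy mm -134.9721358344975 -100.88317765487868 z 9.551299712503347 F [-1.2961  0.1623 -0.7995] yaw tool y deg 90.03320221189364 open 0.09386278455154187 tilt [0.0005 0.0001]
scene tray in dock [-78.9 -91.6] [ 98.6 141.2] 0.05 3301
```

View pics/c2.png

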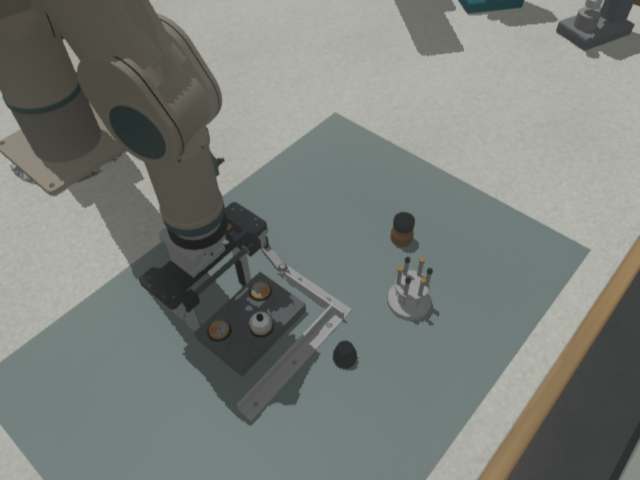

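Request:
servo_tool:
  deltas:
    - [0,0,0.3,0,0,0]
    - [0,0,0.3,0,0,0]
    - [0,0,0.3,0,0,0]
    - [0,0,0.3,0,0,0]
    - [0,0,0.3,0,0,0]
    - [0,0,0.3,0,0,0]
    - [0,0,0.3,0,0,0]
    - [0,0,0.2,0,0,0]
    - [0,0,0.2,0,0,0]
    - [0,0,0.2,0,0,0]
    - [0,0,0.1,0,0,0]
    - [0,0,0.1,0,0,0]

```text
t: 6.67
ee_pos: [0.5463, -0.0591, 0.0096]
orientation: [[-0.001, -0.032, 0.999], [0.0, 0.999, 0.032], [-1.0, 0.0, -0.001]]
wrist_force: [-2.5, -0.2, 2.1]
opening: 0.094
```

```bash
python3 -c "
from st import *
st();tray('scene','d2.png')"
```

```text
t 6.6667 dock xy mm -106.48920210223861 -101.23908091519785 z 9.6119256403733 F [-2.5243 -0.2299  2.0956] yaw tool y deg 90.0045859840271 open 0.09403416329350027 tilt [ 0.     -0.0006]
scene tray in dock [-50.7 -92. ] [141.3  98.3] 89.99 3349
```

Request:
servo_tool:
  deltas:
    - [0,0,0.1,0,0,0]
    - [0,0,0.1,0,0,0]
    - [0,0,0.1,0,0,0]

```text
t: 6.97
ee_pos: [0.5482, -0.0591, 0.0096]
orientation: [[-0.002, -0.032, 0.999], [-0.0, 0.999, 0.032], [-1.0, -0.0, -0.002]]
wrist_force: [-5.7, 0.3, 4.7]
opening: 0.0942
```

Request:
servo_tool:
  deltas:
    - [0,0,0.05,0,0,0]
    - [0,0,0.05,0,0,0]

```text
t: 7.13
ee_pos: [0.5482, -0.0591, 0.0095]
orientation: [[-0.004, -0.032, 0.999], [-0.001, 0.999, 0.032], [-1.0, -0.0, -0.004]]
wrist_force: [-7.0, -0.3, 4.9]
opening: 0.0941
```

```bash
python3 -c "
from st import *
st()"
```

```text
t 7.1333 dock xy mm -104.56506334024253 -101.32777693379289 z 9.477844245417696 F [-6.9705 -0.2828  4.864 ] yaw tool y deg 90.01327242620039 open 0.09406961693288812 tilt [-0.0004 -0.0043]
```

Request:
servo_tool:
  deltas:
    - [0,0,-0.5,0,0,0]
    - [0,0,-1.5,0,0,0]
    - [-2,0,-1.5,0,0,0]
    - [-3,0,0,0,0,0]
    - [-3,0,0,0,0,0]
    - [0,0,0,0,0,0]

```text
t: 7.63
ee_pos: [0.5203, -0.06, 0.0945]
orientation: [[0.012, -0.032, 0.999], [-0.0, 0.999, 0.032], [-1.0, -0.0, 0.012]]
wrist_force: [0.5, -0.9, -0.7]
opening: 0.0941
```

```bash
python3 -c "
from st import *
st();tray('scene','e2.png');tray('top','e1.png');print(np.array(arm.read_state()['qpos']))"
```

```text
t 7.6333 dock xy mm -132.49074508064936 -101.28596080889727 z 94.51158422147867 F [ 0.4935 -0.9174 -0.652 ] yaw tool y deg 89.99816041028784 open 0.0940790918710638 tilt [-0.0005  0.0116]
scene tray in dock [-48.5 -92.2] [ 96.  141.2] 0.06 3347
top tray in dock [-47.9 -87.9] [ 94.2 131.2] 0.02 1633
[ 14.6337  35.7973 -16.4776 113.5424  17.8471  32.7584  77.8545]
```

View pics/e2.png

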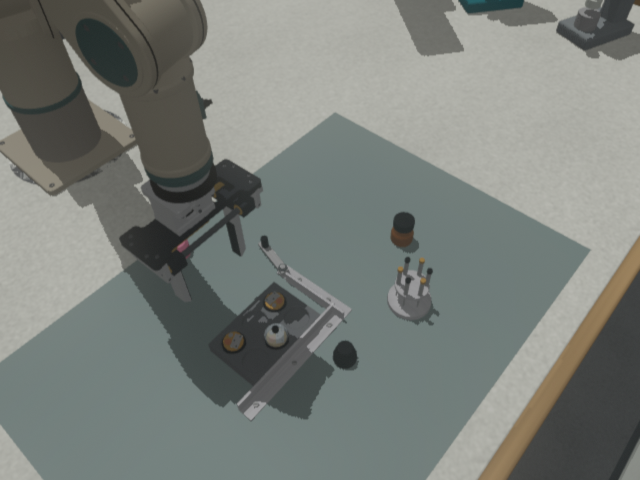

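Request:
servo_tool:
  deltas:
    - [0,0,0,6,0,0]
    - [0,0,0,7,0,0]
    - [0,0,0,7,0,0]
    - [0,0,0,7,0,0]
    - [0,0,0,7,0,0]
    - [0,0,0,7,0,0]
    - [0,0,0,7,0,0]
    - [0,0,0,7,0,0]
    - [0,0,0,7,0,0]
    - [0,0,0,7,0,0]
    - [0,0,0,7,0,0]
    - [0,0,0,7,0,0]
  grip: 0.45

```text
t: 8.73
ee_pos: [0.5153, -0.0603, 0.0884]
orientation: [[-0.001, 0.989, 0.148], [-0.001, 0.148, -0.989], [-1.0, -0.001, 0.001]]
wrist_force: [-0.9, 0.2, -1.0]
opening: 0.0423
```

Request:
servo_tool:
  deltas:
    - [0,0,0,7,0,0]
    - [0,1.5,2,0,0,0]
    - [0,3,3,0,0,0]
    - [0,3,3,0,0,0]
    - [0,1,1,0,0,0]
    - [0,0,0,0,0,0]

```text
t: 9.23
ee_pos: [0.6045, -0.1509, 0.0881]
orientation: [[0.002, 1.0, 0.028], [-0.004, 0.028, -1.0], [-1.0, 0.002, 0.004]]
wrist_force: [0.8, -0.6, -0.1]
opening: 0.0423
```

```bash
python3 -c "
from st import *
st();tray('scene','f2.png');tray('top','f1.png');print(np.array(arm.read_state()['qpos']))"
```

```text
t 9.2333 dock xy mm -51.244972645517215 -194.83906567640994 z 88.1399287201614 F [ 0.7899 -0.6451 -0.08  ] yaw tool y deg -0.21405388899296773 open 0.042293391930672004 tilt [0.0018 0.004 ]
scene tray in dock [-48.2 -91.9] [ 95.5 141.5] 0.04 2260
top tray in dock [-48.  -92.5] [ 94.7 140.4] 0.04 2793
[ 5.7906 41.9292  8.6343 98.1468 -8.8145 40.757  20.7641]
```

Request:
servo_tool:
  deltas:
    - [2,0.2,0,0,0,0]
    - [3,0.2,0,-0.2,0,0]
    - [2.4,0,0,0,0,0]
    - [0.5,0,0,0,0,0]
    - [0,0,-0.8,0,0,0]
    - [0,0,-0.8,0,0,0]
    - [0,0,-0.4,0,0,0]
    - [0,0,-0.3,0,0,0]
    - [0,0,-0.3,0,0,0]
    - [0,0,-0.3,0,0,0]
    - [0,0,-0.3,0,0,0]
    - [0,0,-0.3,0,0,0]

```text
t: 10.33
ee_pos: [0.6056, -0.1122, 0.0114]
orientation: [[0.002, 0.999, 0.034], [-0.001, 0.034, -0.999], [-1.0, 0.002, 0.001]]
wrist_force: [1.2, -3.9, 2.8]
opening: 0.0427
```

```bash
python3 -c "
from st import *
st();tray('scene','g2.png');tray('top','g1.png')"
```

```text
t 10.3333 dock xy mm -48.92410810296986 -156.24668481762143 z 11.430657938417125 F [ 1.1721 -3.8852  2.7877] yaw tool y deg 0.14570114742697116 open 0.0427305739658697 tilt [0.0017 0.0014]
scene tray in dock [-48.6 -48.3] [96.1 85.9] 0.03 1565
top tray in dock [-48.  -75.9] [ 94.9 142.1] 0.03 2780
```

View pics/g1.png

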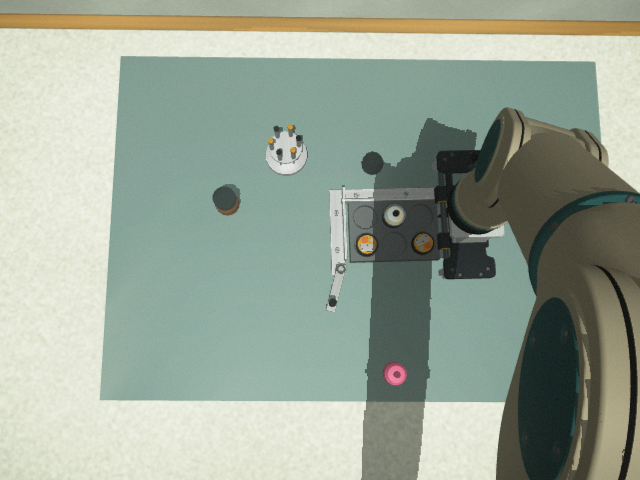

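Request:
servo_tool:
  deltas:
    - [0,0,-0.3,0,0,0]
    - [0,0,-0.2,0,0,0]
    - [0,0,-0.1,0,0,0]
    - [0,0,-0.05,0,0,0]

```text
t: 10.77
ee_pos: [0.605, -0.1058, 0.0107]
orientation: [[0.001, 0.999, 0.035], [-0.002, 0.035, -0.999], [-1.0, 0.001, 0.002]]
wrist_force: [0.4, -6.0, 1.6]
opening: 0.0424
```

Request:
servo_tool:
  deltas:
    - [0,0,-0.1,0,0,0]
    - [0,0,0,0,0,0]

```text
t: 10.93
ee_pos: [0.6049, -0.1057, 0.0107]
orientation: [[0.001, 0.999, 0.035], [-0.003, 0.035, -0.999], [-1.0, 0.001, 0.003]]
wrist_force: [0.5, -6.9, 2.9]
opening: 0.0423
```

```bash
python3 -c "
from st import *
st()"
```

```text
t 10.9333 dock xy mm -49.39233502143407 -149.74598743518303 z 10.718828731220528 F [ 0.5073 -6.8648  2.9108] yaw tool y deg 0.14769998623370872 open 0.0422946043281224 tilt [0.0007 0.0026]
```

Request:
servo_tool:
  deltas:
    - [0,0,-0.1,0,0,0]
    - [0,0,0,0,0,0]

```text
t: 11.1
ee_pos: [0.6048, -0.1057, 0.0107]
orientation: [[0.001, 0.999, 0.034], [-0.004, 0.034, -0.999], [-1.0, 0.001, 0.004]]
wrist_force: [0.0, -7.4, 1.8]
opening: 0.0424
```

Request:
servo_tool:
  deltas:
    - [0,0,0.4,0,0,0]
    - [0,0,1.5,0,0,0]
    - [-2,0,1.5,0,0,0]
    - [-3,0,0,0,0,0]
    - [-3,0,0,0,0,0]
    - [0,0,0,0,0,0]

```text
t: 11.6
ee_pos: [0.609, -0.1358, 0.0953]
orientation: [[0.007, 0.999, 0.036], [0.001, 0.036, -0.999], [-1.0, 0.007, -0.001]]
wrist_force: [1.1, -0.5, 0.2]
opening: 0.0424
```

```bash
python3 -c "
from st import *
st();tray('scene','i2.png');tray('top','i1.png')
im=cv2.imread('pics/i2.png')[240:420,180:400];cv2.imwrite('pics/i2z.png',cv2.resize(im,None,fx=3.3,fy=3.3,interpolation=2))
im=cv2.imread('pics/i1.png')[170:320,310:490];cv2.imwrite('pics/i1z.png',cv2.resize(im,None,fx=4,fy=4,interpolation=2))"
```

```text
t 11.6 dock xy mm -46.24662180269331 -179.9350071520048 z 95.2887956476606 F [ 1.1104 -0.5495  0.2049] yaw tool y deg 0.238861367962794 open 0.04238880042945866 tilt [ 0.0072 -0.0006]
scene tray in dock [-48.6 -70.3] [139.6  96. ] 89.91 2091
top tray in dock [-48.2 -70.6] [ 95.2 140.1] 0.14 2789
```

View pics/i1z.png

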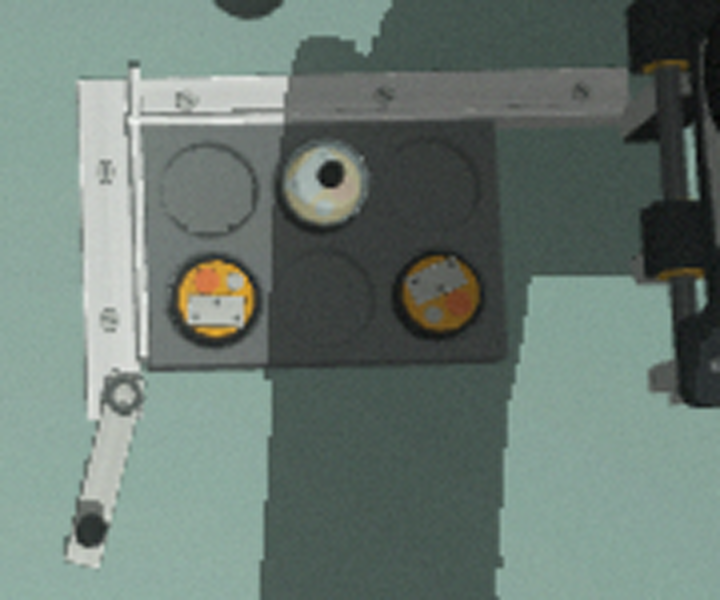

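View pics/i2z.png

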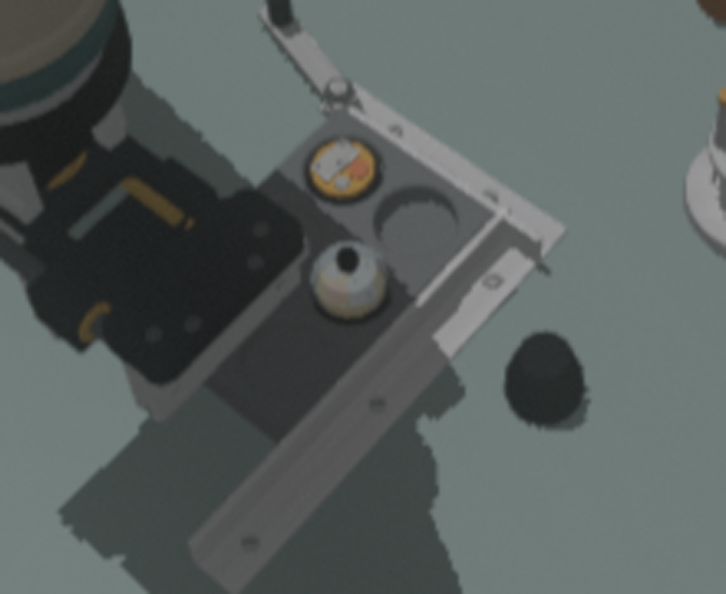

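Request:
servo_tool:
  deltas:
    - [0,-1.9,-2,0,0,0]
    - [0,-2,-2.5,0,0,0]
    - [0,-2.5,-2.5,0,0,0]
    - [0,-2,-2.5,0,0,0]
    - [0,-1.5,-1.5,0,0,0]
    - [1,0,0,0,0,0]
    - [3,0,0,0,0,0]
    - [3,0,0,0,0,0]
    - [1.5,0,0,0,0,0]
    - [0,0,0,0,0,0]
    - [0,0,0,0,0,0]
  grip: 0
  newtons: 10

```text
t: 12.62
ee_pos: [0.5015, -0.03, 0.0037]
orientation: [[-0.004, 0.999, 0.036], [0.001, 0.036, -0.999], [-1.0, -0.004, -0.001]]
wrist_force: [0.2, 0.4, -0.4]
opening: 0.0006
```

```bash
python3 -c "
from st import *
st();tray('scene','j2.png')"
```

```text
t 12.6167 dock xy mm -150.38101780731898 -70.6897415684777 z 3.702077105344079 F [ 0.2361  0.4222 -0.3807] yaw tool y deg 0.21072578629944028 open 0.0005557782421091914 tilt [-0.0043 -0.0008]
scene tray in dock [-48.9 -70.4] [ 96.8 139.8] 0.01 3151
```

View pics/j2.png

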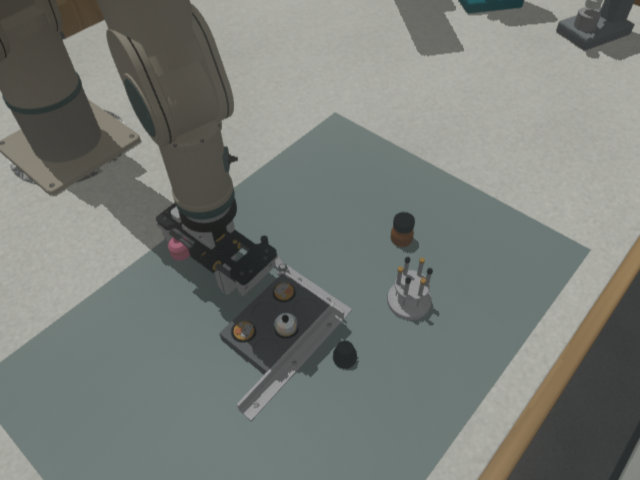

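Request:
servo_tool:
  deltas:
    - [-0.5,1,0,0,0,0]
    - [0,1,0,0,0,0]
    - [0,1,0,0,0,0]
    - [0,0.6,0,0,0,0]
    - [0,0.3,0,0,0,0]
    - [0,0.2,0,0,0,0]
    - [0,0.1,0,0,0,0]

```text
t: 13.25
ee_pos: [0.5438, -0.0287, 0.0106]
orientation: [[-0.002, 0.999, 0.036], [0.0, 0.036, -0.999], [-1.0, -0.002, -0.0]]
wrist_force: [-1.7, 0.1, 0.9]
opening: 0.0005
```

Request:
servo_tool:
  deltas:
    - [0,0.1,0,0,0,0]
    - [0,0.1,0,0,0,0]

```text
t: 13.42
ee_pos: [0.5444, -0.0287, 0.0104]
orientation: [[-0.005, 0.999, 0.035], [0.0, 0.035, -0.999], [-1.0, -0.005, -0.001]]
wrist_force: [-4.8, 1.1, 3.5]
opening: 0.0006
```

```bash
python3 -c "
from st import *
st()"
```

```text
t 13.4167 dock xy mm -107.3821254742154 -70.80627762440166 z 10.365850105868011 F [-4.841   1.0979  3.5465] yaw tool y deg 0.19126775345252556 open 0.0005519306770131571 tilt [-0.0046 -0.0005]
```

Request:
servo_tool:
  deltas:
    - [0,0.1,0,0,0,0]
    - [0,0.1,0,0,0,0]

```text
t: 13.58
ee_pos: [0.5445, -0.0286, 0.0102]
orientation: [[-0.008, 0.999, 0.035], [0.001, 0.035, -0.999], [-1.0, -0.008, -0.001]]
wrist_force: [-9.1, 0.1, 6.6]
opening: 0.0006
```

Request:
servo_tool:
  deltas:
    - [0,-0.4,0,0,0,0]
    - [0,-1.5,0,0,0,0]
    - [-1.5,-2,0,0,0,0]
    - [-3,0,0,0,0,0]
    - [-2,0,0,0,0,0]
    - [0,0,0,0,0,0]
    - [0,0,0,0,0,0]

```text
t: 14.17
ee_pos: [0.5117, -0.03, 0.0767]
orientation: [[0.004, 0.999, 0.036], [-0.0, 0.036, -0.999], [-1.0, 0.004, 0.0]]
wrist_force: [-0.3, -0.8, 0.2]
opening: 0.0003
```

```bash
python3 -c "
from st import *
st();tray('scene','k2.png');tray('top','k1.png')
print(arm.place_of('latch_pin','scene')[:1],arm.place_of('latch_pin','top')[:1])
im=cv2.imread('pics/k1.png')[170:320,310:490];cv2.imwrite('pics/k1z.png',cv2.resize(im,None,fx=4,fy=4,interpolation=2))
print('arc')
for th in np.arange(.25,2.1,.2):
    b=np.radians(150)+th;print(round(th,2),np.array([-106,10])+55*np.array([np.cos(b),np.sin(b)]))"
```

```text
t 14.1667 dock xy mm -140.17560173879008 -71.0423747541635 z 76.71417802284562 F [-0.2929 -0.7769  0.2465] yaw tool y deg 0.21395511596053884 open 0.00033570792298304555 tilt [0.0042 0.0002]
scene tray in dock [-48.7 -70.5] [139.9  96.2] 90.0 3139
top tray in dock [-48.  -61.5] [121.8  94.9] 89.92 1512
[{'xyz': [0.4896, 0.0669, 0.0344], 'conf': 0.68}] [{'xyz': [0.4848, 0.0675, 0.0252], 'conf': 0.87}]
arc
0.25 [-158.9543   24.8609]
0.45 [-160.8511   14.0443]
0.65 [-160.5612    3.0664]
0.85 [-158.0961   -7.635 ]
1.05 [-153.5541  -17.6334]
1.25 [-147.1163  -26.5301]
1.45 [-139.0393  -33.9705]
1.65 [-129.6451  -39.6579]
1.85 [-119.3083  -43.3656]
2.05 [-108.4409  -44.9458]
```

View pics/k1z.png

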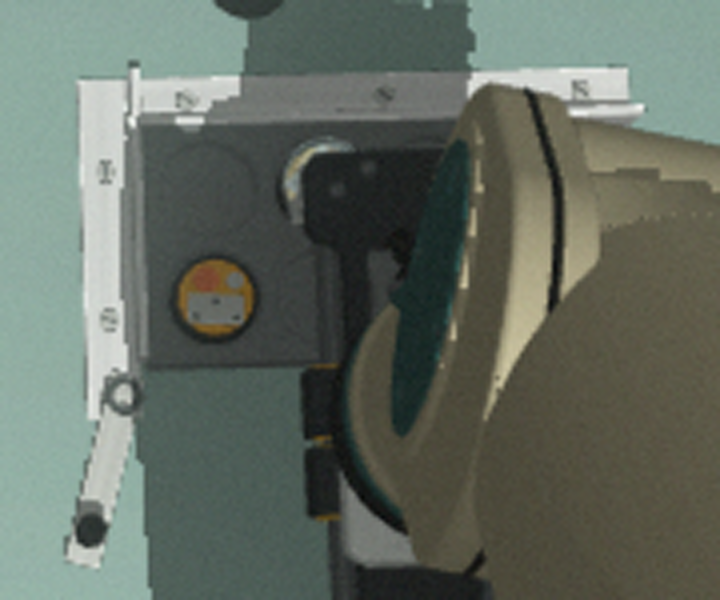

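Request:
servo_tool:
  deltas:
    - [0,-0.5,-2,0,0,0]
    - [0,-0.6,-3,0,0,0]
    - [0,-0.6,-3,0,0,0]
    - [0,-0.6,-3,0,0,0]
    - [0,0,-1.9,0,0,0]
    - [1.5,0,0,0,0,0]
    - [2.5,0,0,0,0,0]
    - [1.5,0,0,0,0,0]
    - [0,0,0,0,0,0]
    - [0,0,0,0,0,0]

```text
t: 15.2
ee_pos: [0.4813, 0.0977, 0.0195]
orientation: [[-0.003, 0.999, 0.035], [-0.001, 0.035, -0.999], [-1.0, -0.003, 0.001]]
wrist_force: [0.0, -0.8, -0.5]
opening: 0.0004
```

```bash
python3 -c "
from st import *
st();shot('scene','l2.png');shot('top','l1.png')
im=cv2.imread('pics/l2.png')[150:400,120:420];cv2.imwrite('pics/l2z.png',cv2.resize(im,None,fx=2.4,fy=2.4,interpolation=2))"
```

```text
t 15.2 dock xy mm -166.45862419969959 57.58930798429233 z 19.511435206534223 F [ 0.0409 -0.7946 -0.4578] yaw tool y deg 0.19347973666609963 open 0.00039609464239551714 tilt [-0.0032  0.0006]
```

View pics/l2z.png

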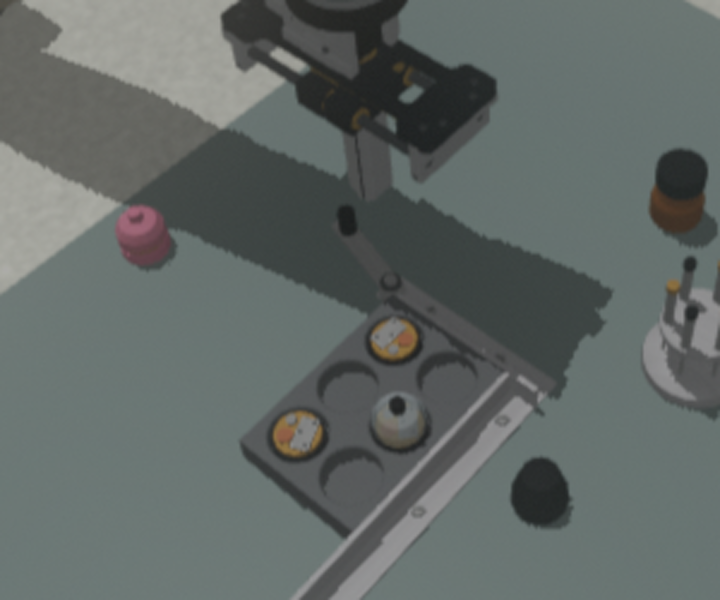

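Request:
servo_tool:
  deltas:
    - [-0.15,0,0.9,0,0,0]
    - [0,0,0.8,0,0,0]
    - [0,0,0.3,0,0,0]
    - [0,0,0.3,0,0,0]
    - [0,0,0.3,0,0,0]
    - [0,0,0.3,0,0,0]
    - [0,0,0.4,0,0,0]
    - [0,0,0.4,0,0,0]
    - [0,0,0.4,0,0,0]
    - [0,0,0.3,0,0,0]
    - [0,0,0.3,0,0,0]
    - [0,0,0.3,0,0,0]

```text
t: 16.3
ee_pos: [0.4849, 0.0479, 0.0222]
orientation: [[0.001, 0.999, 0.036], [0.0, 0.036, -0.999], [-1.0, 0.001, -0.0]]
wrist_force: [1.6, 0.8, -0.9]
opening: 0.0003
```

```bash
python3 -c "
from st import *
st();shot('scene','m2.png')
im=cv2.imread('pics/m2.png')[150:400,120:420];cv2.imwrite('pics/m2z.png',cv2.resize(im,None,fx=2.4,fy=2.4,interpolation=2))"
```

```text
t 16.3 dock xy mm -164.47353611076397 7.6612721712119995 z 22.167321701410433 F [ 1.6028  0.812  -0.9015] yaw tool y deg 0.2071233089682969 open 0.00033225236433560943 tilt [ 0.0011 -0.0001]
```

View pics/m2z.png

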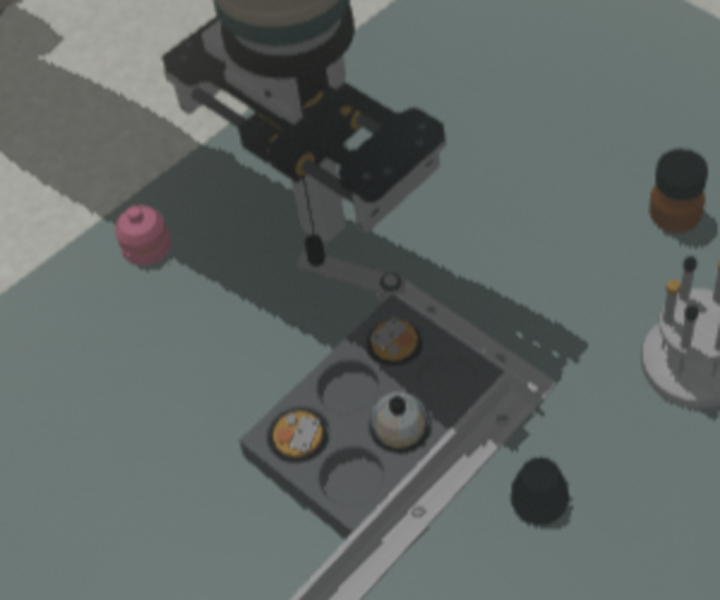

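Request:
servo_tool:
  deltas:
    - [0.1,-0.1,0.3,0,0,0]
    - [0,-0.1,0.3,0,0,0]
    - [0,-0.05,0.3,0,0,0]
    - [0,0,0.3,0,0,0]
    - [0,0.1,0.3,0,0,0]
    - [0,0.1,0.3,0,0,0]
    - [0,0.15,0.3,0,0,0]
    - [0,0.2,0.3,0,0,0]
    - [0,0.25,0.3,0,0,0]
    - [0,0.25,0.3,0,0,0]

```text
t: 17.18
ee_pos: [0.4932, 0.0181, 0.0211]
orientation: [[-0.001, 0.999, 0.035], [-0.0, 0.035, -0.999], [-1.0, -0.001, -0.0]]
wrist_force: [0.2, 1.0, 0.5]
opening: 0.0008
```

```bash
python3 -c "
from st import *
st();shot('scene','n2.png')
im=cv2.imread('pics/n2.png')[150:400,120:420];cv2.imwrite('pics/n2z.png',cv2.resize(im,None,fx=2.4,fy=2.4,interpolation=2))"
```

```text
t 17.1833 dock xy mm -157.1442817485367 -22.426189058067315 z 21.053489606135958 F [0.188  0.9579 0.5252] yaw tool y deg 0.19844563741613852 open 0.0008246748716934386 tilt [-0.0008 -0.    ]
```

View pics/n2z.png

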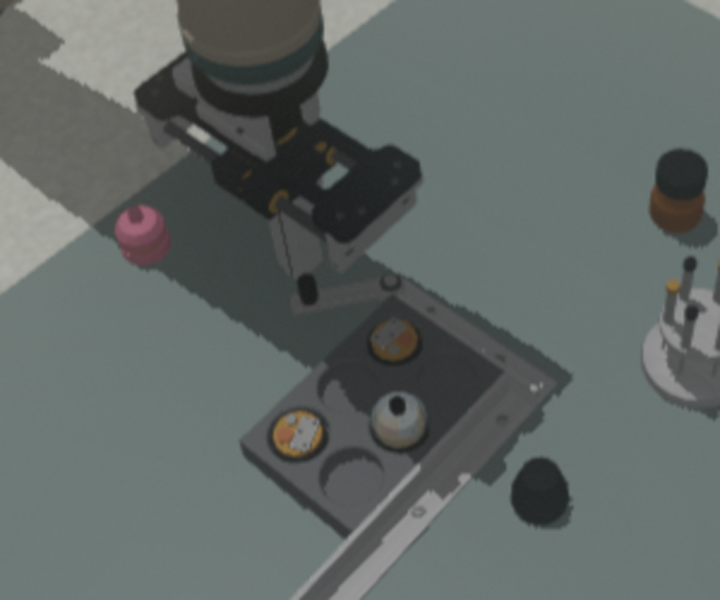

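Request:
servo_tool:
  deltas:
    - [0,0.3,0.3,0,0,0]
    - [0,0.3,0.3,0,0,0]
    - [0,0.3,0.3,0,0,0]
    - [0,0.3,0.2,0,0,0]
    - [0,0.3,0.2,0,0,0]
    - [0,0.3,0.15,0,0,0]
    - [0,0.3,0.15,0,0,0]
    - [0,0.3,0.1,0,0,0]
    - [0,0.3,0.1,0,0,0]
    - [0,0.2,0.1,0,0,0]
    - [0,0.2,0,0,0,0]

```text
t: 18.15
ee_pos: [0.525, 0.0003, 0.0211]
orientation: [[-0.0, 0.999, 0.035], [-0.0, 0.035, -0.999], [-1.0, -0.0, 0.0]]
wrist_force: [-1.1, -0.7, -0.2]
opening: 0.0005
```

```bash
python3 -c "
from st import *
st();shot('scene','o2.png')
im=cv2.imread('pics/o2.png')[150:400,120:420];cv2.imwrite('pics/o2z.png',cv2.resize(im,None,fx=2.4,fy=2.4,interpolation=2))"
```

```text
t 18.15 dock xy mm -125.90614042909975 -41.220877782415975 z 21.097679564859305 F [-1.0717 -0.7051 -0.2241] yaw tool y deg 0.19471143109247047 open 0.0004906101168943313 tilt [-0.0004  0.0001]
```

View pics/o2z.png

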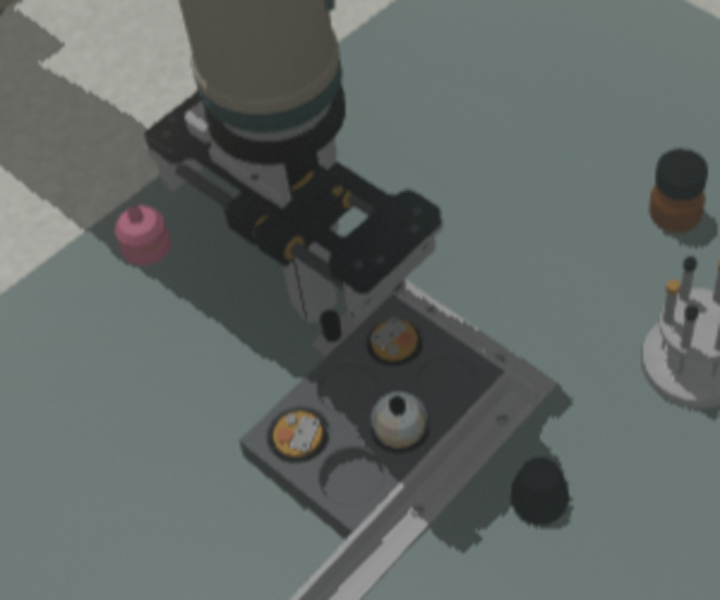

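Nearly at the end stop; press on until the force rises.

Request:
servo_tool:
  deltas:
    - [0,0.1,0,0,0,0]
    - [0,0.1,0,0,0,0]
    - [0,0.1,0,0,0,0]

```text
t: 18.45
ee_pos: [0.5267, 0.0003, 0.021]
orientation: [[-0.003, 0.999, 0.035], [-0.0, 0.035, -0.999], [-1.0, -0.003, 0.0]]
wrist_force: [-3.2, -1.1, 1.9]
opening: 0.0006
```

Request:
servo_tool:
  deltas:
    - [0,0.1,0,0,0,0]
    - [0,0.1,0,0,0,0]

```text
t: 18.62
ee_pos: [0.5269, 0.0002, 0.0209]
orientation: [[-0.006, 0.999, 0.035], [-0.0, 0.035, -0.999], [-1.0, -0.006, 0.0]]
wrist_force: [-7.7, -1.6, 5.8]
opening: 0.0005
```

```bash
python3 -c "
from st import *
st()"
```

```text
t 18.6167 dock xy mm -123.97927032588812 -41.32768802331372 z 20.86945165473256 F [-7.7257 -1.5706  5.7711] yaw tool y deg 0.1742868552771002 open 0.0005046723864946504 tilt [-0.0058  0.    ]
```

Request:
servo_tool:
  deltas:
    - [0,-0.5,0,0,0,0]
    - [0,-1.5,0,0,0,0]
    - [-1,-2,0,0,0,0]
    - [-3,-2,0,0,0,0]
    - [-3.5,-2,2,0,0,0]
    - [-3.5,-2,3,0,0,0]
    - [-2,-2,3,0,0,0]
    - [0,0,3,0,0,0]
    - [0,0,3,0,0,0]
    - [0,0,2,0,0,0]
    - [0,0,0,0,0,0]
    - [0,0,0,0,0,0]

```text
t: 19.62
ee_pos: [0.421, -0.1575, 0.1428]
orientation: [[0.002, 0.999, 0.033], [-0.0, 0.033, -0.999], [-1.0, 0.002, 0.001]]
wrist_force: [0.2, 0.6, 0.1]
opening: 0.0007
```

```bash
python3 -c "
from st import *
st();tray('scene','p2.png');tray('top','p1.png')
for c in ['scene','top']:
  for t in ['latch_pin','latch_pivot']:
    r=arm.place_of(t,c)[:1]
    for x in r:
      q=np.array(x['xyz'])[:2]-C;print(c,t,1e3*q@EX,1e3*q@EY,x['conf'])
  for t in ['loupe','jar','driver_stand']: print(c,t,[(np.round(x['xyz'],3).tolist(),round(x['conf'],2)) for x in arm.place_of(t,c)[:1]])
im=cv2.imread('pics/p2.png')[220:420,180:420];cv2.imwrite('pics/p2z.png',cv2.resize(im,None,fx=3,fy=3,interpolation=2))
im=cv2.imread('pics/p1.png')[170:320,310:490];cv2.imwrite('pics/p1z.png',cv2.resize(im,None,fx=4,fy=4,interpolation=2))"
```

```text
t 19.6167 dock xy mm -234.81766083974017 -195.64106451889543 z 142.84794193584926 F [0.2386 0.6048 0.1431] yaw tool y deg 0.07308057985639427 open 0.0006658998913089806 tilt [0.0019 0.0006]
scene tray in dock [-48.6 -70.5] [140.   96.2] 89.99 3128
top tray in dock [-48.  -70.7] [140.3  94.7] 89.81 2793
scene latch_pin -105.27894284865911 -47.7623721423965 0.66
scene loupe [([0.715, 0.002, 0.002], 0.72)]
scene jar [([0.647, 0.235, 0.0], 0.64)]
scene driver_stand [([0.734, 0.141, -0.002], 0.7)]
top latch_pin -110.75569045936844 -40.68386696060925 0.67
top latch_pivot -105.09396419466253 11.261824445931293 0.68
top loupe [([0.716, 0.0, 0.003], 0.76)]
top jar [([0.585, 0.016, 0.012], 0.68)]
top driver_stand [([0.73, 0.14, -0.0], 0.6)]
```

View pics/p1z.png

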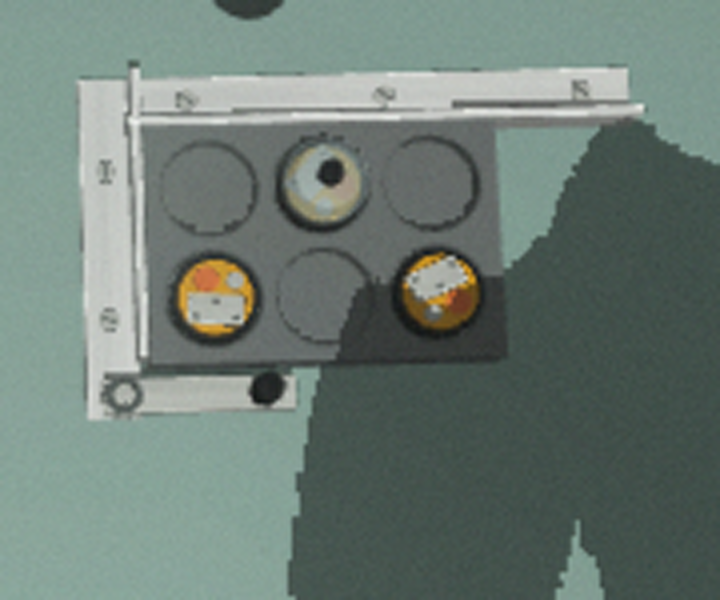

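View pics/p2z.png

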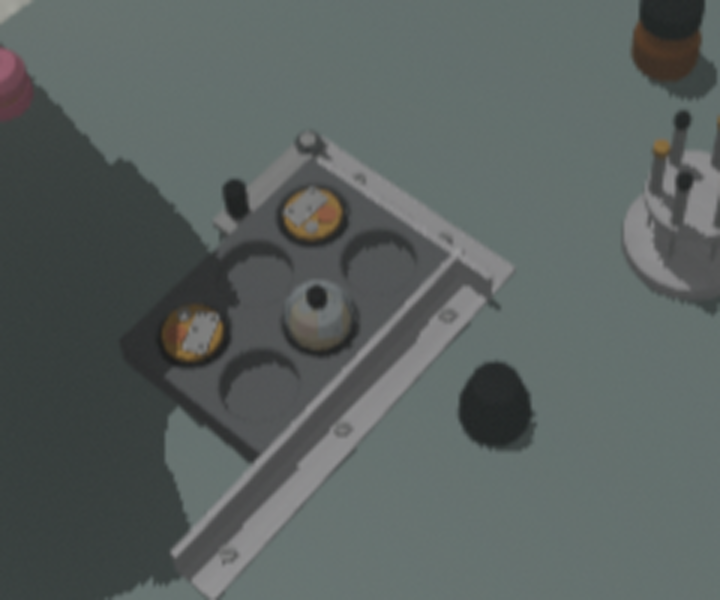

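```bash
python3 -c "
from rig import arm
print(arm.close_job(), arm.read_state()['t'])"
```

```text
the job is handed in; nothing more can be done
the job is handed in; nothing more can be done
```

The tray is docked and latched, and I handed the job in with the clock at about 20 s of the 72 s allowed. I pushed the tray with two spread fingertips to the rear strip, then sideways to the side strip. After that I nudged it once more against the rear strip and pushed the latch pin round to its end stop.

**Tray:** each push ended with the tool stopped and the force rising to 7–9 N, which I take as contact with the strip. The last pictures put the tray centre at x = -48.0 to -48.6 mm and y = -70.5 to -70.7 mm in the dock's frame, against -47.5 and -70. It is square within about 0.2°. The remaining 0.5–1 mm is within the 2 mm calibration.

**Latch:** the tool stopped about 0.5 mm from where it should at the end stop, with about 8 N of pushing force. Both pictures show the bar lying parallel across the tray's front. The networks' readings of the pin scattered by 3–6 mm around its expected position.

**Other things:** the loupe, jar and driver stand read where they started. One look for the jar in the top camera gave a wrong hit on the tray, but the scene camera showed the jar unmoved. The movements are still in their pockets, and the arm was clear when I handed in.

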